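# Uncover and unlatch the analyser's reagent cassette

## Task

The reagent cassette in the dock is due for changing. Lift the grey dust cover off the dock and set it level on top of the narrow raised stand, let go of it, then pinch the cassette's two opposed side catches fully together, lift the cassette straight out of the dock and finish while still holding it by the pinched catches, upright and still in the air with its underside at least 12 cm above the bench. Leave the other things on the bench where they are.

Things in the scene. Friction and masses are not known exactly. Their poses are not given: they have to be found in the camera images.
- dock: Cassette dock fixed to the bench, left or right of the middle. Metal base plate 130 (its x) x 104 (its y) x 12; two white side walls at its +y and -y, 90 long, outer faces 38 from centre, tops 52 above the bench, lips reaching inward to 23.5 from centre at heights 44 to 52. Low end stops at +x and -x, 36 high. Origin: centre of underside, z up. Cassette and cover are turned like the dock.
- cover: Loose grey dust cover: upside-down open box 84 (x) x 72 (y) x 55 tall, walls 4, roof 3 (inside 76 x 64 x 52 deep), about 140 g, black ridge handle on its roof. It starts on the dock's wall tops, hiding the cassette. Origin: centre of its bottom rim, z up.
- cover_handle (a point): Grip point of the cover's ridge handle, 79 above the cover's rim, 24 above its roof, over its centre of mass. The handle is 50 long (x), 12 wide (y: grip across this), 36 tall, its top 12 above this point. Axes as the cover. Seated on the stand this point is 27 above the stand's top (112 above the bench).
- stand: Stand fixed to the bench across the middle from the dock: base plate 100 x 80 x 8, round column 16 thick, narrow aluminium top plate 60 (x) x 24 (y) x 6, its top 85 above the bench. Origin: centre of underside, z up. The cover's roof rests on the top plate, skirt hanging round it (rim 33 above the bench), handle up, any heading that balances level.
- stand_top (a point): Centre of the stand's top plate, on its upper face, 85 above the bench. Axes as the stand: x along the 60 length, y across the 24 width.
- cassette: Loose white reagent cassette, about 330 g, latched in the dock. Foot 60 (x) x 43 (y) x 44 tall, neck 56 x 26 above it, two round caps on top, 89 tall in all. Origin: centre of underside, z up; docked it is 12 above the bench with 2 mm play sideways. A hook on each catch, 24 to 31 above the underside, sits under the dock's lip and stops it lifting until both are pressed.
- cassette_mid (a point): Midway between the cassette's two catch paddles at half their height: 67 above its underside (79 above the bench when docked). Axes as the cassette: the catches face +y and -y. Pinching the paddles along y here unlatches and holds the cassette. The caps end 22 above this point; the dock's lips are 27 below it.
- catch_l (a joint): Grey ribbed spring catch on the cassette's +y side; m, 0 = out (latched), 0.006 = fully pressed in; frees the lip at 0.0035 to 0.0055. Paddle 26 wide (x), 34 tall (50 to 84 above the underside). The paddles' outer faces are 56 apart when out, 44 with both fully in. Spring 2 N when out, 6.5 N fully in.
- catch_r (a joint): The same catch on the cassette's -y side; 0 = out, 0.006 = fully pressed in.
- petri_dish: Bystander, loose: closed clear round dish, 90 across, 16 tall (mm). Origin at the centre of its underside.
- tube_rack: Bystander, loose: white block of eight capped tubes, 110 x 50, 86 tall (mm). Origin at the centre of its underside.
- spare_cassette: Bystander, loose: uncovered spare cassette standing free on the bench, same shape as the docked one (its catches do not move); not part of the job (mm). Origin at the centre of its underside.
- low_block: Bystander, loose: squat aluminium heating block, 90 x 70 x 30 tall; not the stand (mm). Origin at the centre of its underside.
- beaker: Bystander, loose: open glass beaker, 68 across, 85 tall (mm). Origin at the centre of its underside.
- reagent_bottle: Bystander, loose: amber bottle, 60 across, 130 tall (mm). Origin at the centre of its underside.
- tip_box: Bystander, loose: pipette tip box, 120 x 85, 60 tall (mm). Origin at the centre of its underside.

How it is judged:
By the outcome, as a careful person would: the job done as asked, in the order asked, and still so for the second after the job is handed in, while the arm keeps its last pose, push and grip.
It also fails if it takes over 56 s, if anything falls off the work surface, if the arm or the gripper's body presses on something with over 40 N, if the wrist force passes 120 N, or if a joint passes its speed limit or range.

## Robot

A 6-joint arm with a two-finger parallel gripper is mounted at the origin on the work surface. World frame = base frame: x ahead of the robot, y to its left, z up, the work surface at z = 0. Lengths are in mm, angles in rad, forces in N, time in s.
With the tool pointing down it reaches from about 400 to 825 mm from the base axis. Payload 7 kg.
Tool frame: the origin (TCP) lies at the very end of the fingers, on their centre line; the grasp point (between the pads) lies 19 mm behind it; z points along the fingers, y is the line along which they close (so a half turn about z gives the same grasp; the last joint's range is limited). The gripper opens to 88 mm and grips with 3 to 60 N. Pads are 19 mm wide; open, the fingers measure 130 mm over their backs; the gripper's body (78 mm by 193 mm) begins 47 mm behind the grasp point.
Start: joints at [-0.973, 0.359, 0.012, 0, -1.224, -0.288], TCP at [205.759, -642.852, 226.561] pointing down, gripper open.
Joint ranges: [-3.07, 3.07], [-1.43, 2.12], [-1.02, 1.25], [-3.03, 1.67], [-3.05, -0], [-3.03, 3.03]. Speed limits (rad/s): [2.39, 2.39, 3.01, 3.14, 3.14, 3.14].

## Interface

Orientations are given as a unit quaternion [x, y, z, w].
In Python, from plant import bot gives the robot as it stands. Calls block until the motion is done:
- bot.move_ptp(position, orientation): joint-space move of the TCP to a pose.
- bot.line_to(position, velocity=150, ori=None): straight line of the TCP; ori=None keeps the orientation; velocity is the mean speed in mm/s.
- bot.move_joints(angles): joint-space move.
- bot.move_gripper(opening, force=None): finger opening in mm; force is the grip in N (None keeps the last); returns when the fingers have stopped.
- bot.pause(seconds).
- bot.solve_ik(position, orientation): joint angles nearest the present ones, or None.
- bot.read_state(): the state.
- bot.camera(name): name is "side" or "top"; returns the picture (480x640x3 uint8, red, green, blue); there is no depth.
- bot.get_calibration(name): a dict with "fx", "fy", "cx", "cy" (pixels), "view" (4x4, takes a point from world to camera coordinates). Camera axes: x right, y up, looking along -z (the intrinsics and any distortion apply to the point x, -y, -z); pixel columns grow to the right and rows downward; lengths in mm; the calibration is good to about 2 mm. A picture is of the moment at which its call begins. get_calibration takes no time and is no camera call.
A pose or a line that the arm cannot do raises bot.Unreachable and nothing moves.
- bot.close_job(): hands the job in; it is judged then, once.
The state is a dict: "t": time; "joint_pos": joint angles; "qvel": joint speeds; "tau": joint torques, N m; "tcp_pos": TCP position; "eef_rot": TCP orientation; "contact_force": force on the tool from outside, world axes, zero at the start; "moment": the same for the moment, N m; "width": finger opening in mm; "finger_force": force on a finger pad.
Only numpy, scipy, OpenCV 4.12 (cv2) and the standard library are available. Lean on these libraries where they do the work, as an engineer would, in place of code of your own. Each camera call takes 0.05 s, during which the arm holds its last target. There are 200 camera calls.

## Working session

There is one attempt and no reset: what is moved stays moved. The work goes in short steps, each a Python script; the robot and the scene stay as the last script left them, time stands still between calls to the robot, and variables do not carry over. Pictures are saved under pics/ and viewed, at most 10 in all, crops included, and the job is handed in when it is done.

```bash
ls; mkdir -p pics; python3 - <<'E'
from plant import bot
import cv2
for n in("top","side"):
    im=bot.camera(n); cv2.imwrite(f"pics/{n}0.png",im[:,:,::-1])
    c=bot.get_calibration(n); print(n,{k:(v if not hasattr(v,'tolist') else v.tolist()) for k,v in c.items()})
s=bot.read_state(); print(s)
E
```

```text
pics
top {'fx': 561.6830998898946, 'fy': 561.6830998898946, 'cx': 324.36225641609724, 'cy': 241.69224936328303, 'view': [[-0.023644367550700505, -0.9997200002249885, -0.0009300716510323855, 4.452852187984499], [0.9939567206290052, -0.023607795662345277, 0.10720405542888092, -573.1465604592213], [-0.10719599525896943, 0.0016103211212760064, 0.9942366043685604, -1586.262470548825], [0.0, 0.0, 0.0, 1.0]]}
side {'fx': 548.2064380596671, 'fy': 548.2064380596671, 'cx': 323.4115498367334, 'cy': 239.35066350798215, 'view': [[-0.927080389684981, -0.3744983702812654, 0.016520342557586668, 554.6657667987813], [0.29445199275311507, -0.7002339381537459, 0.6503617884081255, -251.77319635778272], [-0.23199132532330433, 0.6078021080206715, 0.7594449436663361, -1472.6497386364297], [0.0, 0.0, 0.0, 1.0]]}
{'t': 0.1, 'joint_pos': array([-9.72912833e-01,  3.59304481e-01,  1.11539825e-02, -3.26528104e-04,
       -1.22411446e+00, -2.88114740e-01]), 'qvel': array([-0.00094994, -0.00102191,  0.00222163,  0.00129482, -0.00065476,
        0.00214858]), 'tau': array([-2.06550460e-03, -5.84163165e+01,  2.93748361e+01,  7.01521039e+00,
        1.02752171e-02, -6.54137557e-05]), 'tcp_pos': array([ 205.61765992, -642.45234902,  225.721641  ]), 'eef_rot': array([-1.54210896e-01,  9.88037670e-01,  7.29235926e-04, -1.76074192e-04]), 'contact_force': array([ 0.61456363, -1.00722596, -0.45141262]), 'moment': array([ 0.04406803, -0.00949765, -0.00670931]), 'finger_force': 0.0, 'width': 87.50257831329981}
```

View pics/top0.png

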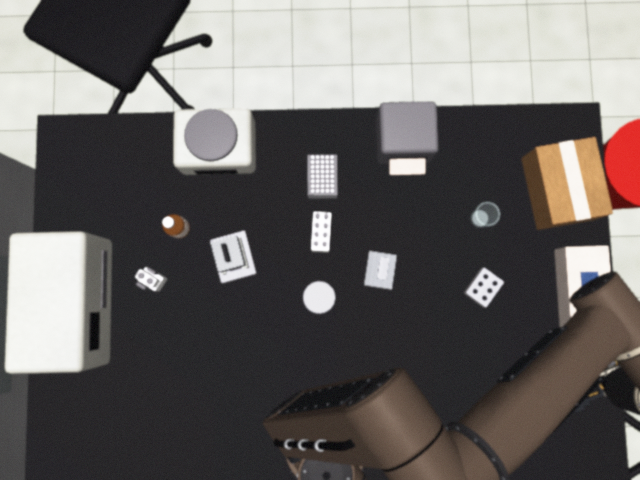

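View pics/side0.png

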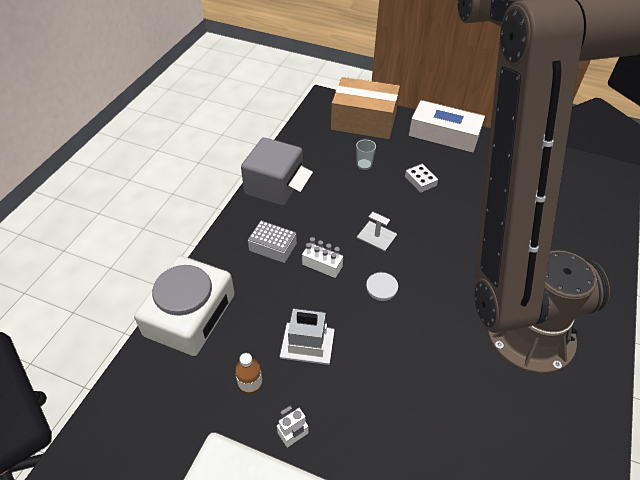

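The top view shows the dock and cover near (233,256) with the handle at about (229,252), the stand at (381,269), and the spare cassette at (150,279). In the side view the dock is near (307,335) and the stand top near (379,219). I'll enlarge both.

```bash
python3 - <<'E'
import cv2,numpy as np
t=cv2.imread("pics/top0.png");s=cv2.imread("pics/side0.png")
def c(im,x,y,w=66,h=50): return cv2.resize(im[y:y+h,x:x+w],(400,300),interpolation=cv2.INTER_CUBIC)
m=np.vstack([np.hstack([c(t,200,230),c(t,350,245)]),np.hstack([c(s,274,308,80,60),c(s,345,205)])])
cv2.imwrite("pics/m1.png",m)
E
```

```text
(no output)
```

View pics/m1.png

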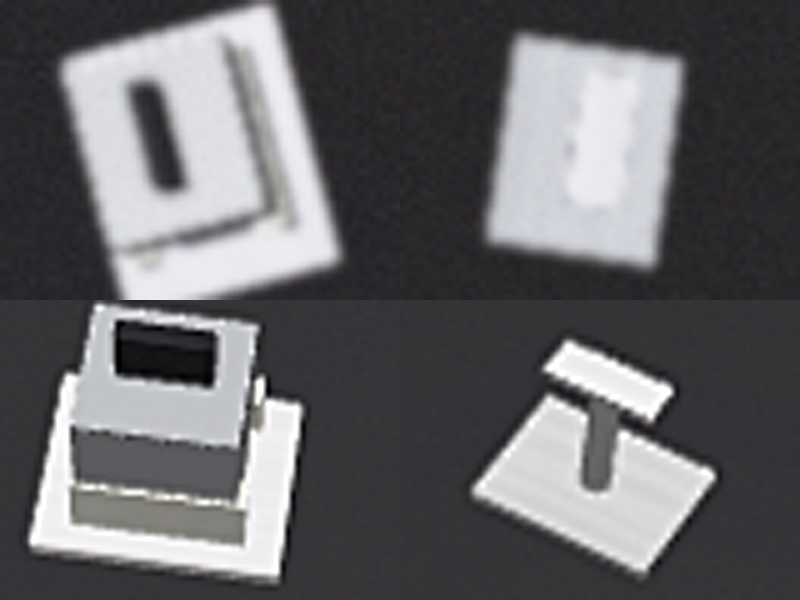

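The crops clearly show the dock plate corners, the cover roof corners, and the stand base and top corners. I'll fit each pose (x, y, yaw) to both views together.

```bash
cat > h.py <<'E'
import numpy as np
from plant import bot
from scipy.optimize import least_squares
from scipy.spatial.transform import Rotation as R
C={n:bot.get_calibration(n) for n in("top","side")}
def proj(n,P):
    c=C[n];V=np.array(c["view"]);p=np.atleast_2d(P)@V[:3,:3].T+V[:3,3]
    return np.c_[c["cx"]+c["fx"]*p[:,0]/-p[:,2],c["cy"]+c["fy"]*-p[:,1]/-p[:,2]]
def rect(v,L,W,z):
    x,y,a=v[:3]; q=np.array([[1,1],[1,-1],[-1,-1],[-1,1]])*[L/2,W/2]
    return np.c_[q@R.from_euler('z',a).as_matrix()[:2,:2].T+[x,y],np.full(4,z)]
def fit(obs,v0):  # obs: list of (cam,L,W,z,pixels)
    def res(v):
        r=[]
        for n,L,W,z,px in obs:
            q=proj(n,rect(v,L,W,z))
            for p in px: d=q-p; r+=list(d[np.argmin((d**2).sum(1))])
        return np.array(r)
    s=least_squares(res,v0,x_scale=[10,10,.1],loss='soft_l1'); return s.x,res(s.x)
def quat(yaw):  # tool down, tool y at yaw+90deg
    return (R.from_euler('z',yaw)*R.from_euler('x',np.pi)).as_quat()
E
python3 - <<'E'
from h import *
np.set_printoptions(precision=2,suppress=True)
def cr(ox,oy,k,dx,dy,pts): return [np.array([ox+(x-dx+.5)/k-.5,oy+(y-dy+.5)/k-.5]) for x,y in pts]
kt=400/66
T=lambda p:cr(200,230,kt,0,0,p); T2=lambda p:cr(350,245,kt,400,0,p)
S=lambda p:cr(274,308,5,0,300,p); S2=lambda p:cr(345,205,kt,400,300,p)
dp=[("top",130,104,12,T([(62,60),(272,5),(342,262)])),("side",130,104,12,S([(65,375),(302,402),(30,545)]))]
cv=[("top",84,72,107,T([(225,38),(268,215),(118,250)])),("side",84,72,107,S([(97,303),(260,323),(240,443),(72,420)]))]
sb=[("top",100,80,8,T2([(515,35),(683,60),(655,268),(487,242)])),("side",100,80,8,S2([(545,395),(717,472),(645,570),(472,490)]))]
st=[("top",60,24,85,T2([(590,72),(635,78),(612,210),(570,200)])),("side",60,24,85,S2([(567,340),(674,388),(656,418),(545,370)]))]
for n,o,v in(("dock",dp,[560,250,.25]),("cover",cv,[560,250,.25]),("base",sb,[530,-100,-.13]),("top",st,[530,-100,-.13])):
    for oo in (o,o[:1],o[1:]):
        x,r=fit(oo,v); print(n,x,np.hypot(*x[:2]),"rms",np.sqrt((r**2).mean()))
    print(r.reshape(-1,2).tolist() if 0 else "")
print(bot.read_state()["t"])
E
```

```text
dock [538.48 259.02   0.25] 597.5379698316375 rms 0.48447547439442923
dock [538.91 257.62   0.25] 597.3207311375448 rms 0.1749228789671469
dock [537.88 260.61   0.26] 597.6917482057777 rms 0.31028367179307254

cover [539.39 257.58   0.24] 597.7366230346721 rms 0.528970017889268
cover [539.05 256.15   0.23] 596.8178854422133 rms 0.45331427679204
cover [539.48 258.66   0.24] 598.2813467634686 rms 0.3606205857054182

base [ 490.35 -168.71   -0.17] 518.5641776259683 rms 0.2838297095629889
base [ 490.55 -169.1    -0.17] 518.881367876753 rms 0.1805609966375637
base [ 490.01 -167.84   -0.17] 517.9601033816942 rms 0.30237721665016254

top [ 489.31 -137.89    1.5 ] 508.3636830327523 rms 5.063856681385778
top [ 491.12 -169.25   -0.2 ] 519.4670069250628 rms 0.515508028254258
top [ 490.03 -137.31    1.5 ] 508.90379389022 rms 4.647987412479208

0.1
```

The dock and cover agree at about (539, 258, yaw 0.245), and the stand is at (490.3, −168.8, −0.17). Residuals are under a pixel, the reach is fine, and both views agree to about 3 mm. The top-plate fit jumped to a wrong corner assignment, so I'm using the base fit, which the top-view fit of the plate confirms. Next I'll grasp the cover.

```bash
python3 - <<'E'
from h import *
import cv2
np.set_printoptions(precision=3,suppress=True)
for y,p in((.245,[539,258,200]),(.245,[539,258,60]),(-.17,[490.3,-168.8,93])):
    for k in(0,np.pi): print(y,k,bot.solve_ik(p,quat(y+k)))
yaw=.245+np.pi
bot.move_ptp([539,258,230],quat(yaw)); bot.move_gripper(60)
bot.line_to([539,258,114],150)
s=bot.read_state();print(s["t"],s["tcp_pos"],s["contact_force"],s["width"])
bot.move_gripper(0,25)
s=bot.read_state();print(s["t"],s["tcp_pos"],s["contact_force"],s["width"],s["finger_force"])
bot.line_to([539,258,124],60)
im=bot.camera("side"); t=bot.camera("top")
print(bot.read_state()["contact_force"],bot.read_state()["width"])
c=lambda im,x,y:cv2.resize(im[y:y+150,x:x+100],(400,600),interpolation=cv2.INTER_CUBIC)
cv2.imwrite("pics/g1.png",np.hstack([c(im,260,230),c(t,180,180)])[:,:,::-1])
E
```

```text
0.245 0 [ 0.773  0.251 -0.203  0.    -1.116  1.043]
0.245 3.141592653589793 [ 0.773  0.251 -0.203 -0.    -1.116 -2.099]
0.245 0 [ 0.773  0.389 -0.365  0.    -0.817  1.043]
0.245 3.141592653589793 [ 0.773  0.389 -0.365 -0.    -0.817 -2.099]
-0.17 0 [ 0.047  0.234 -0.507  0.    -0.83   1.353]
-0.17 3.141592653589793 [ 0.047  0.234 -0.507 -0.    -0.83  -1.788]
5.075 [539.562 258.377 114.853] [0.776 0.952 1.376] 60.30031653746611
5.9 [538.895 257.985 113.849] [ 0.453 -0.406 -0.495] 12.121558547920788 24.988105595111847
[ 0.213 -0.578 -0.987] 11.824602134831187
```

View pics/g1.png

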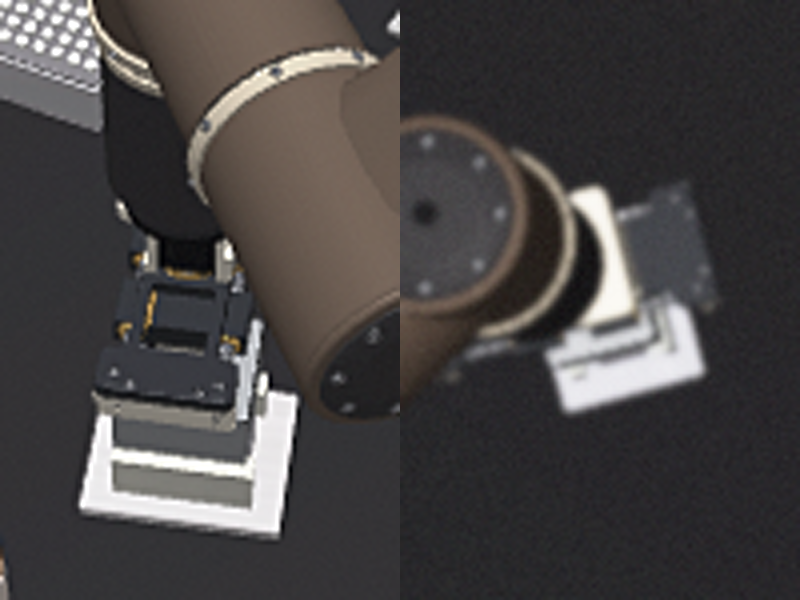

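The fingers are closed on the handle (width 12 mm, about 1 N of load), and a white gap under the skirt shows the cover is lifting free, with the dock still in place. Next I'll carry it to the stand.

```bash
python3 - <<'E'
from h import *
import cv2
np.set_printoptions(precision=2,suppress=True)
bot.line_to([539,258,235],150)
q=quat(-.17+np.pi)
bot.move_ptp([490.3,-168.8,235],q)
bot.line_to([490.3,-168.8,104],150)
bot.pause(.3); s=bot.read_state(); print(s["t"],s["tcp_pos"],s["contact_force"],s["width"]); f0=s["contact_force"][2]
z=104
while z>90:
    z-=1; bot.line_to([490.3,-168.8,z],20); s=bot.read_state(); print(z,s["tcp_pos"][2],s["contact_force"],s["moment"])
    if s["contact_force"][2]-f0>3: break
im=bot.camera("side")
cv2.imwrite("pics/p1.png",cv2.resize(im[140:290,300:450],(600,600),interpolation=cv2.INTER_CUBIC)[:,:,::-1])
print(s["t"])
E
```

```text
10.1167 [ 490.58 -168.82  104.56] [ 0.54 -0.68 -2.19] 11.80098182759976
103 103.00055035549278 [-1.56 -0.11 -1.87] [-0.07 -0.01  0.03]
102 101.8778007457235 [-0.26  0.04 -1.23] [-0.08 -0.05  0.  ]
101 100.92223682432352 [ 0.45  0.11 -0.03] [ 0.   -0.02  0.02]
100 99.935494435919 [-0.3   0.16 -0.89] [-0.   -0.01  0.  ]
99 98.91525988898607 [-0.27 -0.02 -1.78] [-0.05 -0.04  0.05]
98 97.90165992833238 [ 1.21  0.24 -0.58] [-0.07 -0.01 -0.01]
97 96.93895873171898 [ 0.34 -0.26 -1.77] [-0.03 -0.02  0.01]
96 95.92891502988566 [ 0.5   0.31 -1.61] [-0.06 -0.01 -0.02]
95 94.91643342444767 [ 0.14  0.21 -0.78] [-0.04  0.02  0.02]
94 94.72696207371504 [-3.11  1.45  6.17] [0.6  1.   0.01]
12.6167
```

View pics/p1.png

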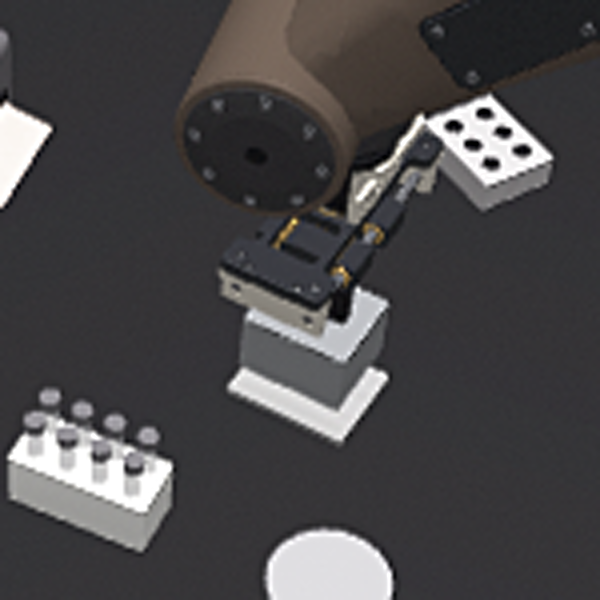

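Contact came at TCP 94.7 mm, against 95 expected when seated. The cover looks level and centred over the stand base. I'll release it, retreat, and look again.

```bash
python3 - <<'E'
from h import *
import cv2
bot.line_to([490.3,-168.8,94.8],20)
bot.move_gripper(50)
bot.line_to([490.3,-168.8,235],150)
bot.move_gripper(88)
bot.move_ptp([430,60,260],quat(.245+np.pi))
im=bot.camera("side");t=bot.camera("top")
cv2.imwrite("pics/side2.png",im[:,:,::-1]);cv2.imwrite("pics/top2.png",t[:,:,::-1])
print(bot.read_state()["t"])
c=lambda im,x,y,w=66,h=50: cv2.resize(im[y:y+h,x:x+w],(400,300),interpolation=cv2.INTER_CUBIC)
m=np.vstack([np.hstack([c(t,200,230),c(t,350,245)]),np.hstack([c(im,274,308,80,60),c(im,340,190,80,60)])])
cv2.imwrite("pics/m2.png",m[:,:,::-1])
E
```

```text
16.7
```

View pics/m2.png

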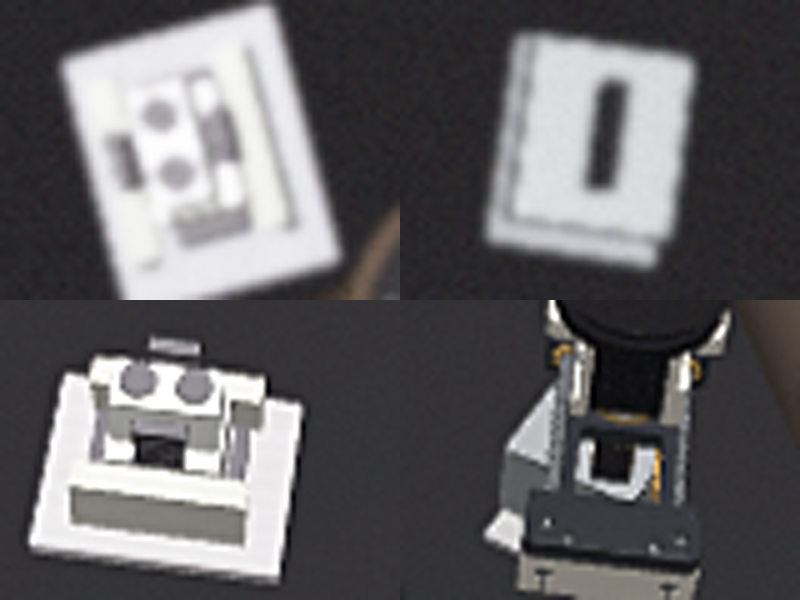

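The cover is sitting on the stand in the top view: its roof is aligned with the base and the handle is at about crop (603,135). The uncovered cassette's caps are at crop (160,112) and (178,173) from the top and (137,380) and (195,387) from the side. I'll refine both poses.

```bash
python3 - <<'E'
from h import *
np.set_printoptions(precision=2,suppress=True)
k=400/66
g=lambda ox,oy,k,dx,dy,x,y:np.array([ox+(x-dx+.5)/k-.5,oy+(y-dy+.5)/k-.5])
roof=[g(350,245,k,400,0,*p) for p in[(530,38),(695,58),(668,240),(503,222)]]
x,r=fit([("top",84,72,88,roof)],[490,-168,-.17]);print("cover",x,r.reshape(-1,2))
caps={"top":[g(200,230,k,0,0,160,112),g(200,230,k,0,0,178,173)],"side":[g(274,308,5,0,300,195,387),g(274,308,5,0,300,137,380)]}
# which side cap pairs is symmetric: use midpoint and line direction
for cams in(["top"],["side"],["top","side"]):
    s=least_squares(lambda v:np.concatenate([(proj(c,[[*v,101]])[0]-np.mean(caps[c],0)) for c in cams]),[539,258]);print(cams,s.x,s.fun)
for c in caps:
    P=[least_squares(lambda v:proj(c,[[*v,101]])[0]-p,[539,258]).x for p in caps[c]];d=P[0]-P[1];print(c,P,np.linalg.norm(d),np.arctan(d[1]/d[0]))
E
```

```text
cover [ 491.27 -167.63   -0.16] [[ 0.34 -0.04]
 [-1.09  0.13]
 [-0.3   0.22]
 [ 0.98 -0.31]]
['top'] [540.34 257.9 ] [-0.  0.]
['side'] [538.72 262.1 ] [-0.  0.]
['top', 'side'] [539.61 259.89] [-0.73  0.28  0.02 -0.82]
top [array([554.33, 261.91]), array([526.38, 253.89])] 29.08035862644346 0.27929267881119113
side [array([524.64, 258.44]), array([552.82, 265.78])] 29.120481035510778 0.2549046391446689
```

The cover is level and centred on the stand to about 1 mm. The cassette is at about (539, 258.8, yaw 0.25), and the cap spacing comes out at 29 mm in both views. Next I'll pinch the catches.

```bash
python3 - <<'E'
from h import *
import cv2
np.set_printoptions(precision=2,suppress=True)
q=quat(.25+np.pi)
bot.move_ptp([539,258.8,200],q)
bot.line_to([539,258.8,61],120)
bot.pause(.2); s=bot.read_state(); print(s["t"],s["tcp_pos"],s["contact_force"],s["width"])
bot.move_gripper(62,12); s=bot.read_state(); print(s["contact_force"],s["width"])
bot.move_gripper(40,35); bot.pause(.3)
for _ in range(3):
    s=bot.read_state(); print(s["t"],s["tcp_pos"],s["contact_force"],s["moment"],s["width"],s["finger_force"]); bot.pause(.05)
E
```

```text
19.1417 [539.26 259.02  61.6 ] [0.17 0.6  0.19] 87.22410580513852
[-0.61  0.17 -0.3 ] 61.86199040465308
20.6917 [539.04 258.99  61.44] [-1.68  0.75  6.46] [0.26 1.05 0.05] 41.40634883251169 35.001397132873535
20.7417 [539.03 259.01  61.44] [-2.84  0.42  6.36] [0.27 1.02 0.02] 40.79113100093272 35.00139534473419
20.7917 [539.   258.99  61.42] [-3.11  1.4   6.07] [ 0.29  1.03 -0.01] 41.401914266519654 35.00107705593109
```

The width reads 41 mm rather than 44, with 6 N upward on the tool. I'll look before lifting.

```bash
python3 - <<'E'
from h import *
import cv2
im=bot.camera("side");t=bot.camera("top")
c=lambda im,x,y,w=66,h=100: cv2.resize(im[y:y+h,x:x+w],(396,600),interpolation=cv2.INTER_CUBIC)
cv2.imwrite("pics/k1.png",np.hstack([c(im,274,275),c(t,195,215)])[:,:,::-1])
E
```

```text
(no output)
```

View pics/k1.png

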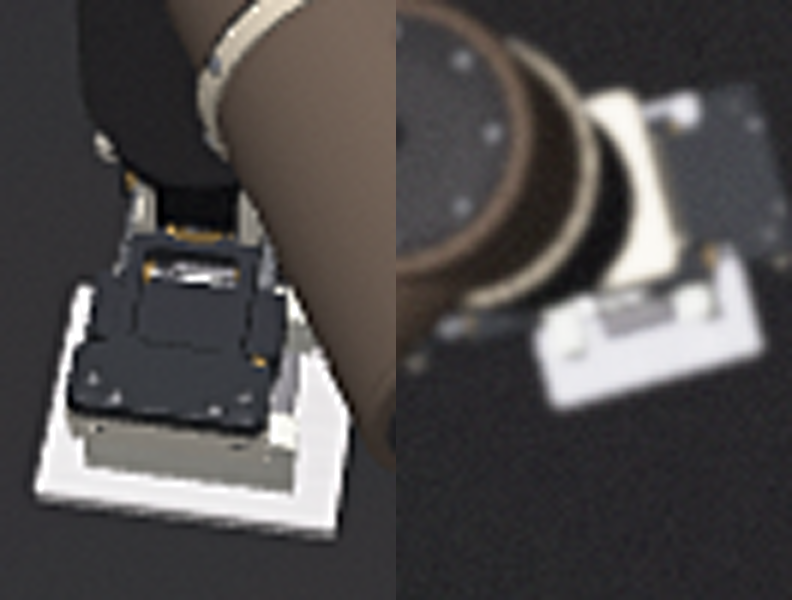

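The gripper's body hides the catches, so this picture doesn't settle it. I'll ease the grip and do a small force-watched test lift.

```bash
python3 - <<'E'
from h import *
np.set_printoptions(precision=2,suppress=True)
bot.move_gripper(40,25); bot.pause(.2)
def p(m): s=bot.read_state(); print(m,round(s["t"],2),s["tcp_pos"],s["contact_force"],s["moment"],round(s["width"],2),round(s["finger_force"],1)); return s
p("25N")
for z in(63,65,67,70,74):
    bot.line_to([539,258.8,z],30); s=p(z)
    if s["contact_force"][2]<-12: break
E
```

```text
25N 21.36 [539.07 259.01  61.27] [-1.85  0.93  5.26] [ 0.41  0.92 -0.01] 42.1 25.0
63 21.61 [538.5  258.27  62.22] [ 0.5  -0.38 -4.17] [0.01 0.09 0.  ] 41.72 25.0
65 21.86 [538.96 258.71  64.82] [ 0.2  -0.69 -3.67] [ 0.02 -0.    0.01] 42.03 25.0
67 22.11 [539.1  258.87  67.16] [ 0.11 -0.01 -3.28] [-0.01 -0.04 -0.06] 41.55 25.0
70 22.36 [539.16 258.93  70.3 ] [-0.66 -0.15 -4.54] [-0.03 -0.03 -0.01] 41.64 25.0
74 22.64 [539.2  258.95  74.34] [-0.1   0.67 -4.73] [-0.03 -0.   -0.02] 41.93 25.0
```

The load is a steady −3.5 to −4.5 N, which is the cassette's weight, and it is past the lip with no snag. Now I'll lift it fully.

```bash
python3 - <<'E'
from h import *
import cv2
np.set_printoptions(precision=2,suppress=True)
bot.move_gripper(40,30)
bot.line_to([539,258.8,225],80); bot.pause(.5)
s=bot.read_state(); print(s["t"],s["tcp_pos"],s["contact_force"],s["moment"],s["width"],s["finger_force"])
im=bot.camera("side");t=bot.camera("top")
cv2.imwrite("pics/f1.png",np.hstack([cv2.resize(im[180:380,230:430],(450,450)),cv2.resize(t[180:340,160:280],(338,450))])[:,:,::-1])
cv2.imwrite("pics/f2.png",im[140:440,200:500,::-1])
E
```

```text
25.4 [539.01 258.8  225.  ] [ 0.81  0.68 -4.04] [ 0.03 -0.02  0.04] 41.75787978339191 29.999087154865265
```

View pics/f1.png

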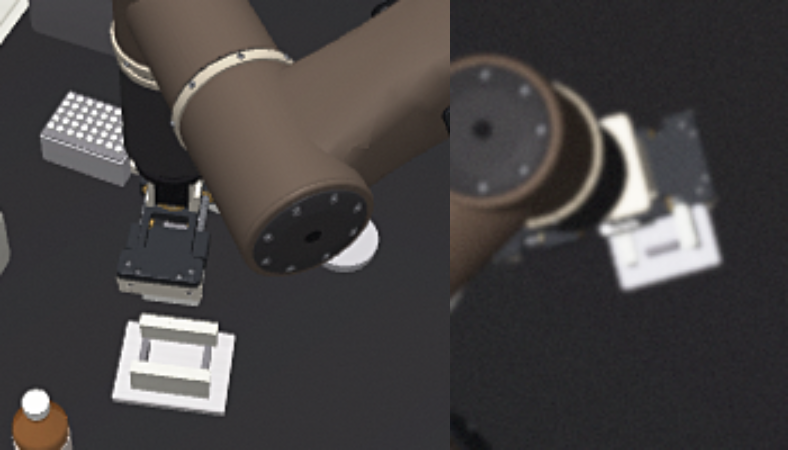

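View pics/f2.png

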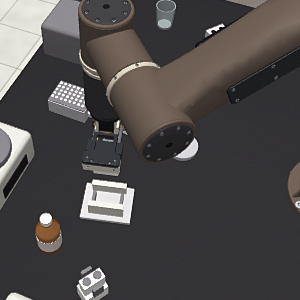

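The dock is empty, and the cassette is upright and still in the gripper with its underside at about 176 mm. The bystanders in view haven't moved. I'm handing the job in.

```bash
python3 -c "
from plant import bot
print(bot.close_job())"
```

```text
the job is handed in; nothing more can be done
None
```

I set the cover level on the stand and released it, then unlatched the cassette and handed the job in with it held by its pinched catches, upright and still, about 176 mm above the bench (about 25 s used of 56 s); no verdict was shown.

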